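# Clip the platform onto a loaded plate shaker

### The arm

A 7-joint arm with a two-finger parallel gripper is mounted at the origin on the work surface. World frame = base frame: x ahead of the robot, y to its left, z up, the work surface at z = 0. Lengths are in mm, angles in rad, forces in N, time in s.
With the tool pointing down it reaches from about 400 to 850 mm from the base axis. Payload 4.5 kg.
Tool frame: the origin (TCP) lies on the front face of the gripper's body, between the roots of the fingers; the fingertips stand env.tcp_to_tips ahead of it and the grasp point (between the pads) lies 45 mm ahead of it (env.tcp_to_tips is the distance from the TCP to the fingertips, in mm); z points along the fingers, x is the direction in which the jaws open and shut, and the axes are right-handed (so a half turn about z gives the same grasp; the last joint's range is limited). The gripper opens to 88 mm and grips with 3 to 60 N. Pads are 18 mm wide; open, the fingers measure 123 mm over their backs; the gripper's body (75 mm by 187 mm) begins 45 mm behind the grasp point.
Start: joints at [-1.076, 0.689, -0.195, 1.565, 0.157, 0.902, -0.215], TCP at [277.899, 559.839, 302.743] pointing down, gripper open.
Joint ranges: [-3.01, 3.01], [-0.46, 2.08], [-1.47, 1.51], [0.13, 2.56], [-1, 4.14], [0.04, 2.09], [-2.66, 2.66]. Speed limits (rad/s): [2.57, 2.57, 3.14, 3.14, 3.14, 3.14, 3.14].

### API

Orientations are given as a unit quaternion [x, y, z, w].
In Python, from cell import telemetry, imaging, job_done, env gives the robot as it stands.
- The arm moves only by the shell command python3 -m crank 'ROWS' [OPENING] [FORCE]. ROWS is JSON, a list of rows, each a list of 4 numbers: the shift along the world's x, y, z in mm, then the turn about the world's z in degrees. In form: [[dx, dy, dz, twist], ...]. A call has exactly 10 rows; each row shifts and turns the commanded pose from where the row before left it; what a row does not reach is not made up. A row lasts 1/10 s, in which the tool goes at most 50 mm and 8.59 degrees, less where a joint would pass 70% of its speed; a pose out of reach is approached as far as the arm can. A call with a gripper value outside its range is refused whole. OPENING is the opening, from 0 (shut) to 1 (fully open), set as the call begins (- or left out, the last holds). The fingers move at their own pace and stop on an object; FORCE is the grip in N (left out, the last holds). Time passes only in rows, so rows that do not move let the fingers close, or fill a call up. It gives the time, the measured TCP pose, the force and the opening at its end, in the units of the state.
- telemetry.read_state(): the state, without advancing time (a new reading comes with each control period).
- imaging.get_image(name): name is "scene" or "top"; returns a dict with "frame" (400x640x3 uint8, red, green, blue), "fov_y" (degrees; the focal length in pixels is half the picture's height over the tangent of half this angle, whatever the lens; pixels are square), "cx", "cy" (the principal point, pixels), "D" ([k1, k2, p1, p2, k3] as OpenCV has them; the pictures are not rectified), "extrinsics" (4x4, takes a point from camera to world coordinates). Camera axes: x right, y down, z forward; pixel columns grow to the right and rows downward; lengths in mm; the calibration is good to about 2 mm. A picture is of the moment at which its call begins. There is no depth.
- job_done(): hands the job in, once; it reports no verdict.
The state is a dict: "time": time; "joint_positions": joint angles; "joint_vel": joint speeds; "joint_torque": joint torques, N m; "position": TCP position; "eef_rot": TCP orientation; "ft_force": force on the tool from outside, world axes, zero at the start; "torque": the same for the moment, N m; "grip_width": opening from 0.0 (shut) to 1.0 (fully open).
Only numpy, scipy, OpenCV 4.12 (cv2) and the standard library are available. Lean on these libraries where they do the work, as an engineer would, in place of code of your own. Each camera call takes 0.05 s, during which the arm holds its last target. There are 200 camera calls.

### The job

The plate shaker has been loaded while the orange retaining clip is still off its drive spindle: lay the clip flat on the grey bridge with its mouth to the spindle on the side that is free of the bottle, let go of it, then take the blue-handled fork and push the clip sideways with the prongs until it snaps fully home in the spindle groove. The clip must be driven home with the fork, not with the fingers. Lay the fork back in its black rest the way it lay, and leave the plates, bottle, dish and everything else where they stand.

Things in the scene. Friction and masses are not known exactly. Their poses are not given: they have to be found in the camera images.
- shaker: White plate shaker fixed on the table, 252 mm wide (y), from x -142 to its control nose at x +175; origin on the table under the spindle axis. Platform face 85 mm above the table. The two plate stacks on it (tops at 125 mm) leave an aisle 100 mm wide along the shaker's y axis, centred on the spindle: the clip goes on along this aisle, from its +y or -y end.
- spindle_seat (a point): Centre of the upright steel spindle, on the top face of the grey drive bridge: a flat block 88 (x) by 124 (y) mm round the spindle, top 105 mm above the table; axes as the shaker's. Groove: diameter 30 mm, from the bridge face to 9.5 mm above it; over it the spindle head, diameter 38 mm, from 9.5 to 24 mm above the face.
- clip: Orange plastic split clip with springy jaws, 66 mm long, 53 wide, 50 g; origin on its underside, x along the clip to the open mouth, jaw lips at x +32; ring 7 mm thick. Behind it two push shoulders, flat back face at x -13, y 6 to 25 on either side, 16 mm high, where the prongs push towards +x.
- clip_lug (a point): Middle of the clip's grip lug, an upright rib to grip across its width from above: 10 mm wide (y), from clip x -37 to -12, rising from the underside to 34 mm; this point at clip x -24.5, y 0, z 24 mm; axes as the clip's.
- clip_ring (a point): Ring centre on the clip's underside, at clip x +13; axes as the clip's. It meets spindle_seat within 1 mm when home. Set down clear of the spindle head at 27 mm or more from the axis; the jaws meet the groove at 18 mm, snap over at about 9 mm (9 N push, 9 N to pull off) and centre themselves from up to 6 mm aside.
- fork: Clip fork, 180 mm long, 160 g: straight blue handle 20 mm wide (y), 24 high (z), from x -60 to +35, origin in its mid height and width; a cranked steel shank leads down to two prongs along +x, tips at x +120: each 42 mm long, 9 wide, 8 high (z -46 to -38), 22 mm apart inside, 40 over all, to pass either side of the clip's lug.
- fork_tip (a point): Point midway between the two prong tips, at fork x +120, y 0, z -42 mm; axes as the fork's.
- rest: Black rest for the fork, fixed; origin on the table. Base 130 x 70 x 8 mm; two uprights 10 mm thick at x -50 and +28, each with a flared notch open to the top, 23 mm wide at its floor, floor 62 mm above the table, horns to 81 mm. The fork's handle lies in both along the rest's x, prongs beyond +x clear of the table; the handle is free to grip between the uprights.
- rest_seat (a point): Where the fork's origin is when it lies in the rest (give or take 6 mm along x): 74 mm above the rest's origin; axes as the rest's (fork x along rest x).
- tray: Open steel parts tray, fixed on the table, 160 (x) x 140 (y) mm, walls 4 mm thick and 22 mm high, floor 4 mm above the table; origin on the table under its centre. The clip starts flat on its floor, lug up, at any heading.
- medium_bottle: Amber bottle with blue cap, diameter 56 mm, 120 mm high, standing on the platform at one end of the aisle (95 mm from the spindle on the shaker's +y or -y side): that end is blocked. Origin in the middle of its underside. Leave alone.
- dish: Flat round dish, diameter 60 mm, 14 mm high, lying on the platform at the other end of the aisle; lower than the bridge, so clip and fork pass above it. Origin in the middle of its underside. Leave alone.
- plates_a: Stack of two clear well plates, 86 (x) x 128 (y) x 40 mm, in its nest on the platform on the shaker's +x side; origin under its centre. Leave alone.
- plates_b: The same on the shaker's -x side. Leave alone.
- tip_box: Blue tip box with clear lid, 82 x 120 x 74 mm, on the table; origin under its centre. Leave alone.
- tube_rack: Green tube rack with capped tubes, 75 x 125 x 98 mm, on the table; origin under its centre. Leave alone.
- wash_bottle: White wash bottle with red cap and bent spout, diameter 64 mm, 172 mm high, on the table; origin under its centre. Leave alone.
There are look-alikes about, which are no part of the job. Leave any purple look-alike of the fork alone. Several things look just like the clip: the one meant starts farthest to the robot's right.

How it is judged:
By the outcome, as a careful person would: the job done as asked, in the order asked, and still so for the second after the job is handed in, with the robot touching nothing.
It also fails if it takes over 67 s, if anything falls off the work surface, if the arm or the gripper's body presses on something with over 40 N, if the wrist force passes 120 N, or if a joint passes its speed limit or range.

## Working session

There is one attempt and no reset: what is moved stays moved. The work goes in short steps, Python scripts to look and compute and a shell command to move; the robot and the scene stay as the last step left them, time stands still between calls to the robot, and variables do not carry over. Pictures are saved under pics/ and viewed, about 8 in all and at most 12, crops included, and the job is handed in when it is done.

```bash
ls; mkdir -p pics
python3 - <<'E'
from cell import telemetry, imaging, env
import cv2, json
for n in ("scene","top"):
    d=imaging.get_image(n); cv2.imwrite(f"pics/{n}0.png",d["frame"][:,:,::-1])
    print(n,d["fov_y"],d["cx"],d["cy"],d["D"],d["extrinsics"])
print(env.tcp_to_tips, telemetry.read_state())
E
```

```text
pics
scene 46.03361562761279 317.29880189677266 193.35111158543174 [0.00728711 0.         0.         0.         0.        ] [[-5.78735390e-02  6.64123861e-01 -7.45379199e-01  1.47041264e+03]
 [ 9.98157421e-01  2.48576670e-02 -5.53521384e-02  9.02774427e+01]
 [-1.82322880e-02 -7.47209203e-01 -6.64338762e-01  9.86749187e+02]
 [ 0.00000000e+00  0.00000000e+00  0.00000000e+00  1.00000000e+00]]
top 55.14844182206411 318.36598509275836 201.31822845099285 [0.019331 0.       0.       0.       0.      ] [[ 2.85926478e-02 -9.95956857e-01  8.51610202e-02  3.53942063e+02]
 [-9.99560803e-01 -2.91516452e-02 -5.32744773e-03  2.29599928e+01]
 [ 7.78849194e-03 -8.49712919e-02 -9.96352959e-01  1.42807750e+03]
 [ 0.00000000e+00  0.00000000e+00  0.00000000e+00  1.00000000e+00]]
64.0 {'time': 0.1, 'joint_positions': array([-1.07620071,  0.68988889, -0.1945207 ,  1.56625168,  0.15732386,
        0.90250111, -0.2150941 ]), 'joint_vel': array([-0.00127464, -0.00235656, -0.00267089, -0.00337242, -0.00027953,
        0.0004179 , -0.00145699]), 'joint_torque': array([-4.36648697e-03, -5.28495026e+01, -1.27180573e+00, -1.53837293e+01,
       -5.25563036e-02,  1.95471417e-03,  5.30793432e-05]), 'position': array([277.74145211, 559.37406303, 301.99406963]), 'eef_rot': array([ 8.49873899e-01,  5.26985457e-01, -6.63840412e-04,  4.94527677e-04]), 'ft_force': array([-0.55051989, -0.18673063, -0.31307656]), 'torque': array([-0.04000885,  0.06056999, -0.03010959]), 'grip_width': 1.0006112357087336}
```

View pics/scene0.png

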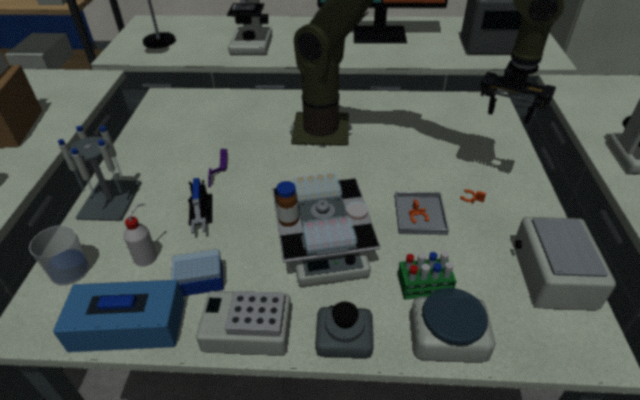

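View pics/top0.png

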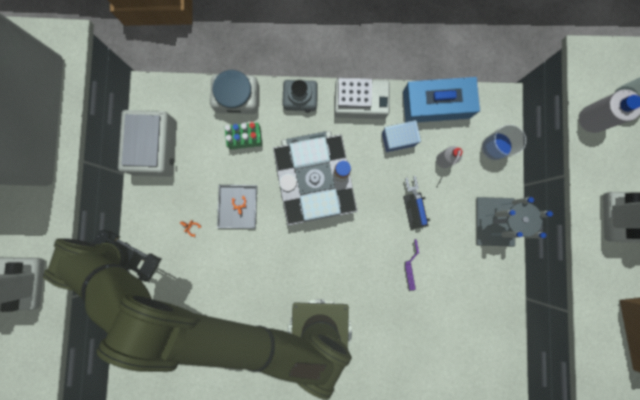

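The scene view shows the tray with orange part(s) at about (418,212), another clip at (473,196), the shaker's spindle at (322,207), and the fork at (199,205). In the top view they are at (238,206), (190,228), (314,178) and (417,205). I'll zoom in next.

```bash
cat > h.py <<'E'
import numpy as np, cv2
from cell import imaging
def K(d):
    f=d["frame"].shape[0]/2/np.tan(np.radians(d["fov_y"])/2)
    return np.array([[f,0,d["cx"]],[0,f,d["cy"]],[0,0,1.]])
def ray(d,uv):
    n=cv2.undistortPoints(np.array(uv,float).reshape(-1,1,2),K(d),np.array(d["D"])).reshape(-1,2)
    E=np.array(d["extrinsics"]); return E[:3,3],np.c_[n,np.ones(len(n))]@E[:3,:3].T
def onz(d,uv,z):
    o,r=ray(d,uv); return o+r*((z-o[2])/r[:,2])[:,None]
def proj(d,P):
    E=np.linalg.inv(np.array(d["extrinsics"]))
    return cv2.projectPoints(np.array(P,float).reshape(-1,3),cv2.Rodrigues(E[:3,:3])[0],E[:3,3],K(d),np.array(d["D"]))[0].reshape(-1,2)
def crop(d,x0,y0,w,h,s):
    c=d["frame"][y0:y0+h,x0:x0+w,::-1]; return cv2.resize(c,None,fx=s,fy=s,interpolation=cv2.INTER_CUBIC)
E
python3 - <<'E'
from h import *
t=imaging.get_image("top"); s=imaging.get_image("scene")
a=np.hstack([crop(t,170,180,95,60,4),crop(t,390,170,70,60,4)])
b=np.hstack([crop(t,265,125,100,70,4),crop(s,395,180,65,70,4)])
W=max(a.shape[1],b.shape[1])
p=lambda i:cv2.copyMakeBorder(i,0,0,0,W-i.shape[1],cv2.BORDER_CONSTANT)
cv2.imwrite("pics/c1.png",np.vstack([p(a),p(b)]));
E
```

```text
(no output)
```

View pics/c1.png

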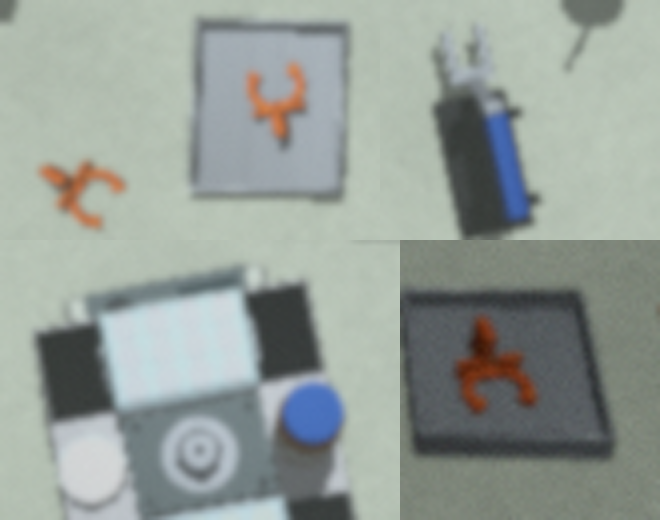

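The crop shows one clip in the tray, with its mouth ahead (+x) and the lug towards the robot. The other orange part lies outside the tray, further left, so it is a look-alike. The bottle is on the -y side and the dish on the +y side, so the clip goes on from +y. Now the measurements.

Run:
```python
from h import *
t=imaging.get_image("top"); s=imaging.get_image("scene")
def blobs(d,box,lo,hi,minA=8):
    x,y,w,h=box; hsv=cv2.cvtColor(d["frame"],cv2.COLOR_RGB2HSV)[y:y+h,x:x+w]
    m=cv2.inRange(hsv,lo,hi); n,l,st,c=cv2.connectedComponentsWithStats(m)
    return m,[(c[i]+[x,y],st[i,4],(st[i,:4]+[x,y,0,0]).tolist()) for i in range(1,n) if st[i,4]>=minA]
np.set_printoptions(precision=1,suppress=True)
for n,d,box in(("top",t,(215,180,45,50)),("scene",s,(395,190,52,45))):
    m,b=blobs(d,box,(3,130,80),(20,255,255)); print(n,"clip",b)
    p=cv2.findNonZero(m).reshape(-1,2)+np.array(box[:2]); 
    q=onz(d,p,11)[:,:2]; c=q.mean(0); w,v=np.linalg.eigh(np.cov((q-c).T)); print(c,w,v[:,1], cv2.minAreaRect(q.astype(np.float32)))
    big=cv2.resize(m,None,fx=1,fy=1); print("\n".join("".join(".#"[v>0] for v in r) for r in m[m.any(1)]))
    print("rows",np.where(m.any(1))[0][0]+box[1])
for n,d,box,z in(("top cap",t,(330,155,25,28),205),("top handle",t,(408,180,25,55),86),("sc cap",s,(270,175,35,20),205),("sc handle",s,(180,170,35,50),86)):
    m,b=blobs(d,box,(100,120,50),(130,255,255)); 
    for c in b: print(n,c,onz(d,[c[0]],z))
    if "handle" in n:
        p=cv2.findNonZero(m).reshape(-1,2)+np.array(box[:2]); print(cv2.minAreaRect(onz(d,p,z)[:,:2].astype(np.float32)))
for u,z in(((315,178),129),((287.75,182),99)): print(onz(t,[u],z))
print("scene spindle",onz(s,[(322,205)],129))
# plates
m,b=blobs(t,(270,125,90,100),(85,15,170),(110,90,255),60)
for c in b: print("plate",c,onz(t,[c[0]],125))
```

```text
top clip [(array([239.1, 207.4]), np.int32(40), [234, 203, 11, 11])]
[447.4 309.3] [142.5 155.9] [-0.9 -0.5] ((450.8044738769531, 306.3056640625), (53.891475677490234, 41.46293258666992), 18.583721160888672)Traceback (most recent call last):
  File "<stdin>", line 12, in <module>
  File "<stdin>", line 12, in <genexpr>
  File "<stdin>", line 12, in <genexpr>
TypeError: string indices must be integers, not 'numpy.bool'
```

Run:
```python
from h import *
t=imaging.get_image("top"); s=imaging.get_image("scene")
def blobs(d,box,lo,hi,minA=8):
    x,y,w,h=box; hsv=cv2.cvtColor(d["frame"],cv2.COLOR_RGB2HSV)[y:y+h,x:x+w]
    m=cv2.inRange(hsv,lo,hi); n,l,st,c=cv2.connectedComponentsWithStats(m)
    return m,[(c[i]+[x,y],st[i,4],(st[i,:4]+[x,y,0,0]).tolist()) for i in range(1,n) if st[i,4]>=minA]
np.set_printoptions(precision=1,suppress=True)
for n,d,box in(("top",t,(222,188,32,37)),("scene",s,(400,192,40,40))):
    m,b=blobs(d,box,(0,70,50),(22,255,255)); print(n,"clip",b)
    r=np.where(m.any(1))[0]; c=np.where(m.any(0))[0]; print("origin",box[0]+c[0],box[1]+r[0])
    print("\n".join("".join("#" if v else "." for v in q[c[0]:c[-1]+1]) for q in m[r[0]:r[-1]+1]))
for n,d,box,z in(("top cap",t,(330,155,25,28),205),("top handle",t,(408,180,25,55),86),("sc cap",s,(270,175,35,20),205),("sc handle",s,(180,170,35,50),86)):
    m,b=blobs(d,box,(100,120,50),(130,255,255)); 
    for c in b: print(n,c,onz(d,[c[0]],z))
    if "handle" in n:
        p=cv2.findNonZero(m).reshape(-1,2)+np.array(box[:2]); print(cv2.minAreaRect(onz(d,p,z)[:,:2].astype(np.float32)))
for u,z in(((315,178),129),((287.75,182),99)): print(onz(t,[u],z))
print("scene spindle",onz(s,[(322,205)],129))
m,b=blobs(t,(270,125,90,100),(85,15,170),(110,90,255),60)
for c in b: print("plate",c,onz(t,[c[0]],125))
print("tray",onz(t,[(219,186),(257,186.5),(255.5,229.5),(218,229)],22))
c=np.hstack([crop(t,285,150,70,60,5),crop(s,280,180,80,60,5)]); c2=np.hstack([crop(t,405,170,35,60,5),crop(s,175,170,50,70,5)[:300],crop(t,225,190,30,35,5).repeat(1,0)[:175].copy() if 0 else cv2.resize(crop(t,225,190,30,30,5),(300,300))])
W=max(c.shape[1],c2.shape[1]); p=lambda i:cv2.copyMakeBorder(i,0,0,0,W-i.shape[1],cv2.BORDER_CONSTANT)
cv2.imwrite("pics/c2.png",np.vstack([p(c),p(c2)]))
```

```text
top clip [(array([239.1, 205. ]), np.int32(107), [232, 196, 14, 19])]
origin 232 196
..........##..
..........###.
.#........####
###........###
###.........##
##..........##
##..........##
###........###
####......####
.####..#######
.#############
..###########.
..########....
.....#####....
......####....
......####....
......####....
.......###....
........#.....
scene clip [(array([417.4, 211.6]), np.int32(228), [409, 199, 20, 24])]
origin 409 199
.....###............
.....####...........
.....####...........
.....#####..........
....######..........
....######..........
....######..........
....######..........
....######..........
....#############...
..###############...
#################...
################....
#################...
##################..
###################.
.######.......#####.
.####..........#####
.####..........#####
.#####..........####
..######........####
..######........####
...#####.........#..
....###.............
top cap (array([342.7, 168.1]), np.int32(150), [336, 162, 14, 14]) [[568.4 -58.9 205. ]]
top handle (array([421.4, 211.5]), np.int32(134), 
[... 250 characters left out ...]
ay([195.2, 188.7]), np.int32(133), [192, 179, 8, 20]) [[ 452.8 -343.8   86. ]]
((450.51556396484375, -343.60845947265625), (88.07106018066406, 20.452619552612305), 13.980000495910645)
[[544.7  29.8 129. ]]
[[532.2 124.8  99. ]]
scene spindle [[554.2  34.1 129. ]]
plate (array([309.4, 151.5]), np.int32(881), [290, 137, 39, 30]) [[636.8  52.  125. ]]
plate (array([338.8, 163.1]), np.int32(78), [330, 159, 22, 13]) [[599.5 -50.6 125. ]]
plate (array([314.6, 177.1]), np.int32(211), [306, 169, 18, 19]) [[548.3  31.2 125. ]]
plate (array([319.2, 203.6]), np.int32(894), [296, 187, 44, 33]) [[457.5  13.  125. ]]
tray [[520.  383.1  22. ]
 [522.4 243.4  22. ]
 [364.1 242.2  22. ]
 [362.1 378.7  22. ]]
```

View pics/c2.png

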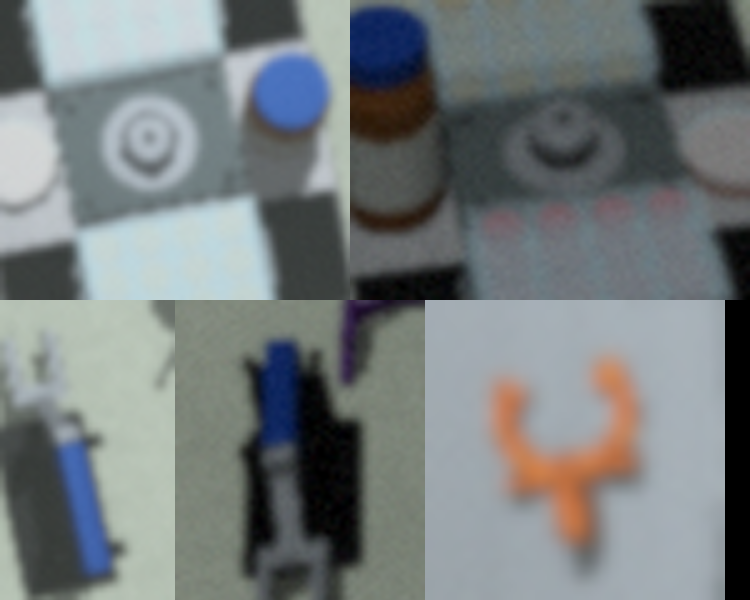

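The crop gives the spindle head at top view (315,177.4), with its washer at (315,178.6); in the scene view they are at (322,204) and (323,209). For the clip in the top view, the lips are at (233,198.5) and (243.3,196.2), the shoulders at (234,209) and (245.7,207), and the lug tip at (240.5,214.5).

```bash
python3 - <<'E'
from h import *
np.set_printoptions(precision=1,suppress=True)
t=imaging.get_image("top"); s=imaging.get_image("scene")
print("top lips",onz(t,[(233,198.5),(243.3,196.2)],11),"sh",onz(t,[(234,209),(245.7,207)],18),"lugtip",onz(t,[(240.5,214.2)],38))
print("scene lugtip",onz(s,[(415.5,199)],38),"lips",onz(s,[(414.5,222),(426.5,220.5)],9))
print("spindle",onz(t,[(315,178.6)],105),onz(t,[(315,177.4)],129),onz(s,[(323,209)],105),onz(s,[(322,204.4)],129))
print("scene tray",onz(s,[(395,194),(439,194),(447.5,233),(398,232)],22))
E
python3 -m crank '[[15,-25,0,8],[15,-25,0,8],[15,-25,0,8],[15,-25,0,8],[15,-25,-20,6],[15,-25,-30,0],[15,-25,-30,0],[15,-25,-30,0],[15,-25,-20,0],[12,-26,-20,0]]' 0.5 30
```

```text
top lips [[476.3 331.9  11. ]
 [486.  294.3  11. ]] sh [[437.  324.9  18. ]
 [445.6 282.3  18. ]] lugtip [[417.7 296.2  38. ]]
scene lugtip [[420.2 304.8  38. ]] lips [[488.  298.8   9. ]
 [480.5 334.2   9. ]]
spindle [[546.1  29.9 105. ]] [[546.8  29.9 129. ]] [[544.4  36.  105. ]] [[551.9  33.9 129. ]]
scene tray [[382.1 248.2  22. ]
 [377.  382.   22. ]
 [541.  383.6  22. ]
 [542.7 246.1  22. ]]
time: 1.5
position: [425.9, 307.9, 151.8]
eef_rot: [0.632, 0.775, 0.0, 0.0]
ft_force: [1.1, 1.1, 0.8]
grip_width: 0.501
```

```bash
python3 -m crank '[[4,-6,-10,0],[0,0,-20,0],[0,0,-10,0],[0,0,0,0],[0,0,0,0],[0,0,0,0],[0,0,0,0],[0,0,0,0],[0,0,0,0],[0,0,0,0]]'
python3 - <<'E'
from h import *
from cell import telemetry
np.set_printoptions(precision=1,suppress=True)
s=imaging.get_image("scene");t=imaging.get_image("top"); p=np.array(telemetry.read_state()["position"]); print(p)
tip=p-[0,0,64]; print("tip proj",proj(s,[tip,p-[0,0,90]]),proj(t,[tip]))
cv2.imwrite("pics/c3.png",np.hstack([crop(s,385,160,66,75,6),crop(t,205,170,66,75,6)]))
E
```

```text
time: 2.5
position: [429.0, 302.8, 112.9]
eef_rot: [0.632, 0.775, 0.0, 0.0]
ft_force: [0.1, -0.5, 0.6]
grip_width: 0.501
[428.9 302.8 112.8]
tip proj [[415.6 198.3]
 [414.5 204.7]] [[238.2 210.9]]
```

View pics/c3.png

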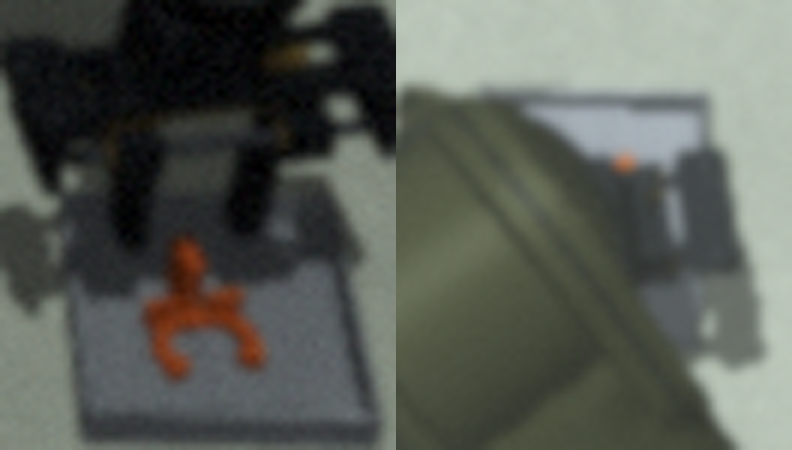

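In the scene view the fingertips appear at about (406.7,200) and (426.3,198), within 1 px of their projected position. They straddle the lug at (416,202), so I descend and grip.

```bash
python3 -m crank '[[0,0,-15,0],[0,0,-15,0],[0,0,-9,0],[0,0,0,0],[0,0,0,0],[0,0,0,0],[0,0,0,0],[0,0,0,0],[0,0,0,0],[0,0,0,0]]'; python3 -m crank '[[0,0,0,0],[0,0,0,0],[0,0,0,0],[0,0,0,0],[0,0,0,0],[0,0,0,0],[0,0,5,0],[0,0,20,0],[0,0,30,0],[0,0,30,0]]' 0 25
```

```text
time: 3.6
position: [429.0, 302.9, 73.9]
eef_rot: [0.632, 0.775, 0.0, -0.0]
ft_force: [-0.3, -0.2, -0.5]
grip_width: 0.502
time: 4.6
position: [428.5, 302.5, 159.7]
eef_rot: [0.632, 0.775, -0.001, -0.0]
ft_force: [0.7, 0.3, 0.2]
grip_width: 0.11
```

Gripped: the opening is 9.7 mm. Next I carry the clip and turn it to above its setting-down place.

```bash
python3 -m crank '[[5,-5,30,-8],[8,-10,30,-8],[9,-15,30,-8],[9,-18,0,-8],[9,-18,0,-8],[9,-18,0,-8],[9,-18,0,-8],[9,-18,0,-8],[9,-18,0,-8],[9,-18,0,-8]]'; python3 -m crank '[[5,-12,0,-8],[5,-12,0,-2],[5,-12,0,0],[5,-10,-10,0],[0,0,-20,0],[0,0,0,0],[0,0,0,0],[0,0,0,0],[0,0,0,0],[0,0,0,0]]'
python3 - <<'E'
from h import *
from cell import telemetry
np.set_printoptions(precision=1,suppress=True)
s=imaging.get_image("scene");t=imaging.get_image("top"); p=np.array(telemetry.read_state()["position"]); print(p)
for d in(s,t): print("tip proj",proj(d,[p-[0,0,64],p-[0,0,80]]))
cv2.imwrite("pics/c4.png",np.hstack([crop(s,265,120,130,120,5),crop(t,270,140,30,60,5)[:0] if 0 else crop(s,0,0,1,120,5)]))
E
```

```text
time: 5.6
position: [513.8, 146.0, 249.0]
eef_rot: [0.983, 0.185, -0.0, -0.0]
ft_force: [-0.5, 0.8, -0.6]
grip_width: 0.114
time: 6.6
position: [534.1, 101.1, 219.3]
eef_rot: [0.995, 0.101, 0.001, -0.0]
ft_force: [-0.5, -0.0, -0.4]
grip_width: 0.113
[534.  101.  219.1]
tip proj [[347.5 193.3]
 [347.3 197.7]]
tip proj [[293.7 179.4]
 [293.9 180.1]]
```

View pics/c4.png

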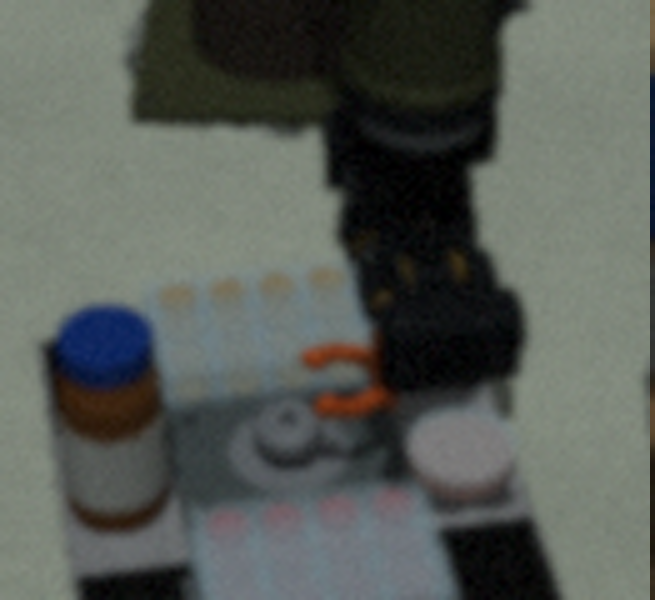

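The scene crop shows the head top at about (323,202.4), and the jaw lips at (326,191) and (329,201) on the clip held in the gripper. I'll compare these with the model.

Run:
```python
from h import *
np.set_printoptions(precision=1,suppress=True)
s=imaging.get_image("scene")
print("expected lip c",proj(s,[(545.4,45.6,153)]),"lips obs",onz(s,[(326,191),(329,201)],153))
print("spindle head",onz(s,[(323,202.4)],129),"proj model",proj(s,[(547.5,32.5,129),(547.5,32.5,105)]))
f=s["frame"][180:225,300:350]; hsv=cv2.cvtColor(f,cv2.COLOR_RGB2HSV)
m=cv2.inRange(cv2.cvtColor(s["frame"],cv2.COLOR_RGB2HSV)[185:208,318:346],(0,100,60),(22,255,255))
for i,q in enumerate(m): print(185+i,"".join("#" if v else "." for v in q))
```

```text
expected lip c [[326.4 196.2]] lips obs [[524.6  43.6 153. ]
 [563.9  53.2 153. ]]
spindle head [[543.9  36.2 129. ]] proj model [[321.5 203.3]
 [321.7 209.8]]
185 ............................
186 ............................
187 ............................
188 ............................
189 ...........########..#......
190 ........##############......
191 ........#############.......
192 ........#####....####.......
193 .........##.........#.......
194 ............................
195 .....................#......
196 .....................#......
197 .....................##.....
198 ...................#####....
199 ...........##############...
200 ..........##############....
201 ..........#############.....
202 ..........###########.......
203 ...........#.######.........
204 ............................
205 ............................
206 ............................
207 ............................
```

The model agrees: the ring should come down about 32 mm from the axis, roughly 1 mm off line. Lowering now.

```bash
python3 -m crank '[[0,0,-15,0],[0,0,-12,0],[0,0,-9,0],[0,0,-4,0],[0,0,-2,0],[0,0,-2,0],[0,0,0,0],[0,0,0,0],[0,0,0,0],[0,0,0,0]]'
```

```text
time: 7.75
position: [534.0, 100.9, 174.9]
eef_rot: [0.995, 0.101, 0.0, -0.0]
ft_force: [0.1, 0.7, -1.1]
grip_width: 0.113
```

```bash
python3 -m crank '[[0,0,-0.5,0],[0,0,-0.5,0],[0,0,0,0],[0,0,0,0],[0,0,0,0],[0,0,0,0],[0,0,0,0],[0,0,0,0],[0,0,0,0],[0,0,0,0]]'
```

```text
time: 8.75
position: [534.0, 100.9, 174.7]
eef_rot: [0.995, 0.101, 0.0, -0.0]
ft_force: [-1.7, -0.2, 7.9]
grip_width: 0.11
```

```bash
python3 -m crank '[[0,0,0,0],[0,0,0,0],[0,0,0,0],[0,0,0,0],[0,0,5,0],[0,0,15,0],[0,0,30,0],[0,0,35,0],[-20,0,35,0],[-40,0,5,0]]' 0.3; python3 -m crank '[[-20,-40,0,8],[-15,-45,0,8],[0,-48,0,8],[0,-48,0,8],[0,-48,0,8],[0,-48,0,8],[0,-45,0,8],[0,-45,0,8],[0,-45,0,8],[0,-34,0,8]]' 0.5;  python3 - <<'E'
from h import *
from cell import telemetry
np.set_printoptions(precision=1,suppress=True)
s=imaging.get_image("scene");t=imaging.get_image("top"); p=np.array(telemetry.read_state()["position"]); print(p)
cv2.imwrite("pics/c5.png",np.hstack([crop(s,275,170,80,70,5),crop(t,270,145,75,70,5)]))
m=cv2.inRange(cv2.cvtColor(t["frame"],cv2.COLOR_RGB2HSV)[165:195,285:320],(0,60,50),(22,255,255))
for i,q in enumerate(m): print(165+i,"".join("#" if v else "." for v in q))
E
```

```text
time: 9.75
position: [477.6, 101.3, 302.5]
eef_rot: [0.995, 0.1, 0.006, -0.001]
ft_force: [-0.4, -0.4, 0.8]
grip_width: 0.3
time: 10.75
position: [437.8, -348.7, 298.9]
eef_rot: [0.696, 0.718, -0.001, 0.0]
ft_force: [0.3, 0.9, -0.3]
grip_width: 0.499
[ 436.9 -351.7  298.3]
165 ...................................
166 ...................................
167 ...................................
168 ...................................
169 ...................................
170 ...................................
171 ......................#............
172 ..................#######..........
173 .............#############.........
174 .............#############.........
175 .............#######....#..........
176 .............######................
177 .............#####.................
178 ...........#######.................
179 ........##########.................
180 .......###########.................
181 .......###########.................
182 .........##########......##........
183 ..............######....####.......
184 ..............##############.......
185 ..............#############........
186 ...............###########.........
187 ....................####...........
188 ...................................
189 ...................................
190 ...................................
191 ...................................
192 ...................................
193 ...................................
194 ...................................
```

View pics/c5.png

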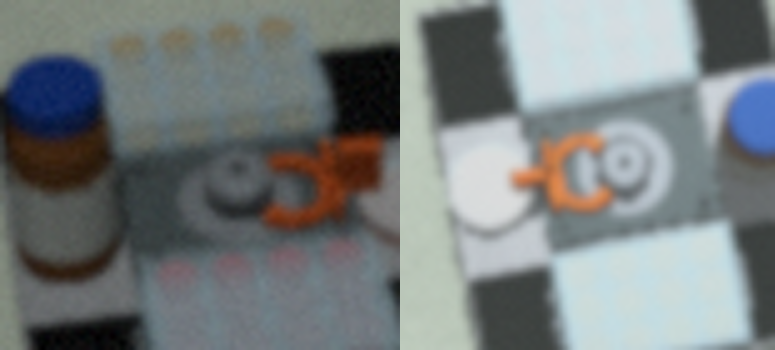

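The clip lies flat, in line, with its mouth at the spindle (top view: clip centre about (302,180), spindle (315,178)). Now above the fork.

```bash
python3 -m crank '[[4,2,-25,6],[4,2,-25,6],[1,0,-30,0],[0,0,-30,0],[0,0,-20,0],[0,0,0,0],[0,0,0,0],[0,0,0,0],[0,0,0,0],[0,0,0,0]]' 0.5 30;  python3 - <<'E'
from h import *
from cell import telemetry
np.set_printoptions(precision=1,suppress=True)
s=imaging.get_image("scene"); t=imaging.get_image("top"); p=np.array(telemetry.read_state()["position"]); print(p)
print(proj(s,[p-[0,0,64],p-[0,0,90]]),proj(t,[p-[0,0,64]]))
cv2.imwrite("pics/c6.png",np.hstack([crop(s,165,140,65,80,6),crop(t,395,165,65,80,6)]))
E
```

```text
time: 11.85
position: [448.3, -341.4, 169.7]
eef_rot: [0.619, 0.786, 0.0, 0.001]
ft_force: [-0.4, 0.8, -0.6]
grip_width: 0.501
[ 448.1 -341.3  169.3]
[[195.2 182.7]
 [196.9 189.4]] [[421.3 209.8]]
```

View pics/c6.png

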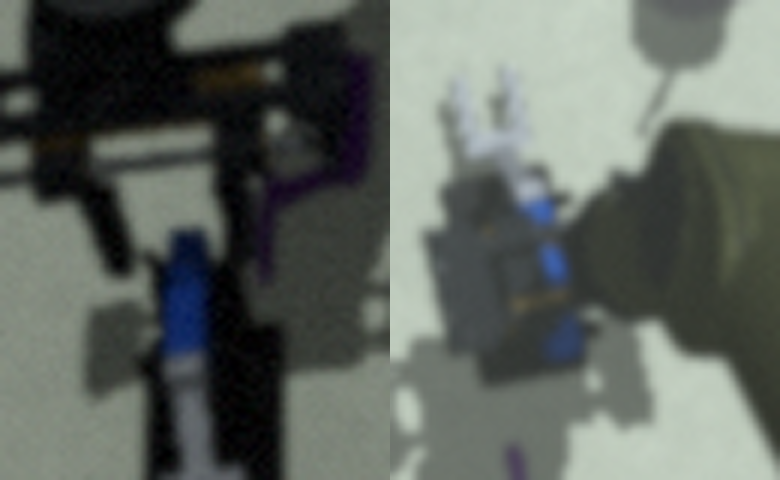

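The fingers straddle the blue handle (scene: fingertips about (185,185) and (204,184), handle centre (196,189)). Descend, grip and lift.

```bash
python3 -m crank '[[0,-2,-15,0],[0,0,-15,0],[0,0,-12,0],[0,0,-8,0],[0,0,0,0],[0,0,0,0],[0,0,0,0],[0,0,0,0],[0,0,0,0],[0,0,0,0]]'; python3 -m crank '[[0,0,0,0],[0,0,0,0],[0,0,0,0],[0,0,0,0],[0,0,0,0],[0,0,0,0],[0,0,0,0],[0,0,0,0],[0,0,0,0],[0,0,0,0]]' 0 55
```

```text
time: 12.95
position: [448.0, -343.3, 119.0]
eef_rot: [0.618, 0.786, 0.0, 0.0]
ft_force: [-0.3, 1.2, 0.7]
grip_width: 0.498
time: 13.95
position: [448.0, -343.5, 118.8]
eef_rot: [0.618, 0.786, -0.0, 0.0]
ft_force: [-0.0, -2.6, 0.2]
grip_width: 0.22
```

Gripped at 19.4 mm. Lift, then carry over to the +y end with the turn.

```bash
python3 -m crank '[[0,0,5,0],[0,0,10,0],[0,0,20,0],[0,0,30,0],[0,0,40,0],[0,0,40,0],[0,0,40,0],[0,10,25,0],[0,25,0,0],[0,35,0,0]]'; python3 -m crank '[[0,40,0,-8],[0,40,0,-8],[0,40,0,-8],[0,40,0,-8],[0,40,0,-8],[0,40,0,-8],[0,40,0,-8],[0,40,0,-8],[0,40,0,-8],[0,40,0,-8]]'; python3 -m crank '[[5,35,0,-8],[8,30,0,-4],[8,25,0,0],[8,20,0,0],[8,15,0,0],[8,10,0,0],[6,2,0,0],[0,0,-10,0],[0,0,0,0],[0,0,0,0]]'
```

```text
time: 14.95
position: [447.2, -273.2, 330.0]
eef_rot: [0.619, 0.785, -0.0, 0.001]
ft_force: [0.6, 1.5, -2.6]
grip_width: 0.221
time: 15.95
position: [446.3, 128.9, 329.1]
eef_rot: [0.979, 0.202, -0.001, -0.0]
ft_force: [0.9, -0.1, -1.1]
grip_width: 0.219
time: 16.95
position: [498.1, 262.8, 318.2]
eef_rot: [0.995, 0.101, -0.001, 0.001]
ft_force: [-1.8, -0.8, -2.2]
grip_width: 0.22
```

```bash
python3 -m crank '[[0,0,-25,0],[0,0,-30,0],[0,0,-30,0],[0,0,-18,0],[0,0,0,0],[0,0,0,0],[0,0,0,0],[0,0,0,0],[0,0,0,0],[0,0,0,0]]';  python3 - <<'E'
from h import *
from cell import telemetry
np.set_printoptions(precision=1,suppress=True)
s=imaging.get_image("scene"); t=imaging.get_image("top"); p=np.array(telemetry.read_state()["position"]); print(p)
u=np.array([-.201,.98,0]); S=np.array([547,32.5,105.])
tip=p-[0,0,87]-132*u; print("tip",tip,"along",(tip-S)@u,"aside",(tip-S)@[.98,.201,0]); print(proj(s,[tip,S+58*u+[0,0,8]]),proj(t,[tip]))
cv2.imwrite("pics/c7.png",np.hstack([crop(s,300,150,90,80,5),crop(t,245,150,65,80,5)]))
E
```

```text
time: 17.95
position: [499.1, 264.0, 216.3]
eef_rot: [0.995, 0.101, 0.0, -0.0]
ft_force: [0.2, 0.1, -1.7]
grip_width: 0.22
[499.  263.9 216. ]
tip [525.5 134.5 129. ] along 104.30966120568031 aside -0.5695738541793441
[[359.7 198.7]
 [342.8 205.1]] [[284.2 182.7]]
```

View pics/c7.png

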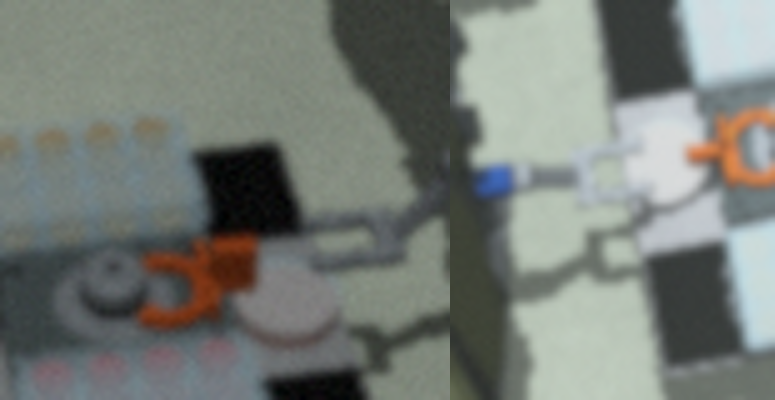

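The prongs are visible in both views: scene tips at about (361,194) and (363.6,203), top tips at about (284,180) and (284,189). I'll check these against the model numerically.

Run:
```python
from h import *
from cell import telemetry
np.set_printoptions(precision=1,suppress=True)
s=imaging.get_image("scene"); t=imaging.get_image("top"); p=np.array(telemetry.read_state()["position"])
h=np.array([.201,-.98,0]); w=np.array([.98,.201,0]); o=p-[0,0,45]-12*-h*-1+0
o=p-[0,0,45]+12*h
f=lambda x,y,z:o+x*h+y*w+np.array([0,0,z])
for d,n in((s,"scene"),(t,"top")): print(n,"tips",proj(d,[f(120,15.5,-38),f(120,-15.5,-38)]),"base",proj(d,[f(80,15.5,-38),f(80,-15.5,-38)]),"handle end",proj(d,[f(35,0,12)]))
for d,b,n in((t,(268,174,32,22),"top"),(s,(352,186,34,26),"scene")):
    x,y,ww,hh=b; g=cv2.cvtColor(d["frame"],cv2.COLOR_RGB2GRAY)[y:y+hh,x:x+ww]
    print(n,x); [print(y+i,"".join("%4d"%v for v in r)) for i,r in enumerate(g)]
```

```text
scene tips [[361.  201.5]
 [358.5 193.9]] base [[375.6 199.8]
 [372.9 192.3]] handle end [[392.1 180.1]]
top tips [[283.4 178.1]
 [284.9 187. ]] base [[271.8 180.1]
 [273.2 189. ]] handle end [[257.2 184.9]]
top 268
174  191 192 193 194 194 194 194 190 175 160 173 190 197 200 202 203 206 211 213 216 216 216 215 212 209 205 196 173 144 128 128 134
175  191 193 194 193 195 194 194 190 175 158 166 187 197 200 205 209 213 216 218 219 220 218 217 217 214 210 202 179 143 122 124 134
176  191 191 194 193 193 193 192 189 178 161 164 185 199 202 205 209 215 218 218 218 217 219 218 217 218 214 204 181 141 120 124 135
177  192 190 192 191 192 192 192 190 180 168 169 189 200 201 198 202 212 218 218 218 218 219 218 217 216 213 206 182 144 124 126 131
178  191 190 188 188 193 195 195 190 182 176 178 191 198 196 192 199 211 217 218 218 218 217 218 214 206 203 197 179 149 134 129 124
179  193 191 187 188 193 195 193 188 182 182 183 189 186 182 184 197 210 218 217 218 218 218 216 206 190 180 175 165 153 143 135 123
180  195 195 189 187 189 186 180 175 173 175 177 181 181 180 184 196 210 217 218 218 2
[... 5017 characters left out ...]
 121 127 129 127 128 126 130 128 125 129 130 124 126 128 129 133 135 134 133 135 135 138 137 140 139 138 139 135 137 136 133 135 137 133
208  125 129 128 126 124 124 130 126 125 129 130 125 127 127 128 129 135 137 129 135 135 133 138 139 136 135 139 137 135 134 131 134 134 138
209  129 128 125 128 124 129 129 123 127 127 124 125 128 129 130 131 133 131 134 135 134 133 133 135 136 135 132 135 136 137 135 137 137 134
210  129 129 123 127 128 127 127 126 125 128 126 126 127 127 130 127 129 131 135 135 134 134 132 137 134 136 131 133 136 140 137 136 137 134
211  126 124 125 127 127 127 125 128 124 126 127 126 130 126 124 118 122 126 132 134 135 135 135 135 135 132 137 135 135 135 136 134 131 132
```

Position agrees to within about 1 px, though height and lateral offset aren't certain. I'll come closer and look once more before straddling the lug.

```bash
python3 -m crank '[[0,0,-4,0],[0,0,-4,0],[1,-5,0,0],[1,-5,0,0],[1,-4,0,0],[0,0,0,0],[0,0,0,0],[0,0,0,0],[0,0,0,0],[0,0,0,0]]';  python3 - <<'E'
from h import *
from cell import telemetry
np.set_printoptions(precision=1,suppress=True)
s=imaging.get_image("scene"); t=imaging.get_image("top"); p=np.array(telemetry.read_state()["position"]); print(p)
h=np.array([.201,-.98,0]); w=np.array([.98,.201,0]); o=p-[0,0,45]+12*h
f=lambda x,y,z:o+x*h+y*w+np.array([0,0,z])
c=np.array([534,100.9,105])+24.5*h
g=lambda x,y,z:c+x*h+y*w+np.array([0,0,z])
out=[]
for d,(x,y,ww,hh),k in((s,(318,178,62,44),8),(t,(262,162,50,40),8)):
    im=cv2.resize(d["frame"][y:y+hh,x:x+ww,::-1],None,fx=k,fy=k,interpolation=cv2.INTER_CUBIC); im=cv2.convertScaleAbs(im,alpha=1.6 if d is s else 1)
    for P,col in(([f(120,a,-38) for a in(-20,-11,11,20)],(0,255,0)),([g(-37,-5,34),g(-37,5,34),g(-12,-5,34),g(-12,5,34),g(-13,-25,16),g(-13,25,16)],(255,0,255))):
        for q in (proj(d,P)-[x,y]+.5)*k: cv2.circle(im,tuple(int(v) for v in q),3,col,1)
    out.append(im)
H=max(i.shape[1] for i in out); cv2.imwrite("pics/c8.png",np.vstack([cv2.copyMakeBorder(i,0,0,0,H-i.shape[1],cv2.BORDER_CONSTANT) for i in out])[:600]); print([i.shape for i in out])
E
```

```text
time: 19.15
position: [501.8, 250.1, 207.8]
eef_rot: [0.995, 0.101, 0.0, -0.0]
ft_force: [-0.0, 0.3, -1.0]
grip_width: 0.217
[501.8 250.  207.8]
[(352, 496, 3), (320, 400, 3)]
```

View pics/c8.png

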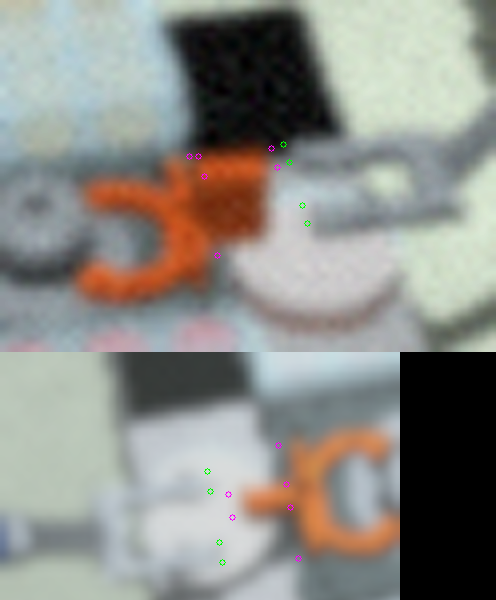

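The overlay shows the clip about 4 mm nearer the spindle than modelled (lug tail at top crop (245,500) against (230,505) predicted). The prongs straddle the lug line within about 3 mm. I'll nudge 1.5 mm aside, lower and advance.

```bash
python3 -m crank '[[1.5,0,-3,0],[0,0,-3,0],[0,0,-1,0],[1,-5,0,0],[1,-5,0,0],[1,-5,0,0],[1,-5,0,0],[1,-5,0,0],[0,0,0,0],[0,0,0,0]]'
```

```text
time: 20.25
position: [508.5, 224.8, 200.8]
eef_rot: [0.995, 0.101, 0.0, -0.0]
ft_force: [0.3, 0.5, -1.0]
grip_width: 0.221
```

```bash
python3 -m crank '[[0.4,-2,0,0],[0.4,-2,0,0],[0.4,-2,0,0],[0.4,-2,0,0],[0.4,-2,0,0],[0.4,-2,0,0],[0.4,-2,0,0],[0.4,-2,0,0],[0,0,0,0],[0,0,0,0]]'; python3 -m crank '[[0.4,-2,0,0],[0.4,-2,0,0],[0.4,-2,0,0],[0.4,-2,0,0],[0.4,-2,0,0],[0,0,0,0],[0,0,0,0],[0,0,0,0],[0,0,0,0],[0,0,0,0]]'
```

```text
time: 21.25
position: [511.6, 208.7, 200.7]
eef_rot: [0.995, 0.101, 0.0, 0.0]
ft_force: [-0.6, -0.2, -2.1]
grip_width: 0.217
time: 22.25
position: [513.3, 200.8, 201.0]
eef_rot: [0.995, 0.102, 0.0, -0.001]
ft_force: [-1.2, 3.4, 0.1]
grip_width: 0.217
```

Contact: +3.4 N. Pushing on.

```bash
python3 -m crank '[[0.4,-2,0,0],[0.4,-2,0,0],[0.4,-2,0,0],[0,0,0,0],[0,0,0,0],[0,0,0,0],[0,0,0,0],[0,0,0,0],[0,0,0,0],[0,0,0,0]]'; python3 -m crank '[[0.4,-2,0,0],[0.4,-2,0,0],[0,0,0,0],[0,0,0,0],[0,0,0,0],[0,0,0,0],[0,0,0,0],[0,0,0,0],[0,0,0,0],[0,0,0,0]]'
```

```text
time: 23.25
position: [514.9, 192.6, 200.7]
eef_rot: [0.995, 0.101, 0.0, 0.0]
ft_force: [-0.7, -0.7, -1.7]
grip_width: 0.22
time: 24.25
position: [515.6, 188.9, 200.7]
eef_rot: [0.995, 0.101, 0.0, -0.0]
ft_force: [0.2, 0.2, -1.1]
grip_width: 0.221
```

It looks to have snapped over. Pressing home until there is firm resistance.

```bash
python3 -m crank '[[0.4,-2,0,0],[0.4,-2,0,0],[0,0,0,0],[0,0,0,0],[0,0,0,0],[0,0,0,0],[0,0,0,0],[0,0,0,0],[0,0,0,0],[0,0,0,0]]'; python3 -m crank '[[0.4,-2,0,0],[0,0,0,0],[0,0,0,0],[0,0,0,0],[0,0,0,0],[0,0,0,0],[0,0,0,0],[0,0,0,0],[0,0,0,0],[0,0,0,0]]'
```

```text
time: 25.25
position: [516.3, 185.4, 200.8]
eef_rot: [0.995, 0.101, 0.0, -0.0]
ft_force: [-1.2, 5.9, 0.1]
grip_width: 0.22
time: 26.25
position: [516.5, 185.1, 201.0]
eef_rot: [0.995, 0.102, 0.0, -0.002]
ft_force: [-2.3, 8.4, 0.8]
grip_width: 0.22
```

```bash
python3 -m crank '[[0.4,-2,0,0],[0.4,-2,0,0],[0,0,0,0],[0,0,0,0],[0,0,0,0],[0,0,0,0],[0,0,0,0],[0,0,0,0],[0,0,0,0],[0,0,0,0]]'
python3 - <<'E'
from h import *
s=imaging.get_image("scene"); t=imaging.get_image("top")
cv2.imwrite("pics/c9.png",np.hstack([crop(s,300,175,65,55,6),crop(t,275,150,65,55,6)]))
E
```

```text
time: 27.25
position: [516.8, 184.6, 201.5]
eef_rot: [0.995, 0.103, 0.001, -0.004]
ft_force: [-4.9, 14.6, 2.9]
grip_width: 0.217
```

View pics/c9.png

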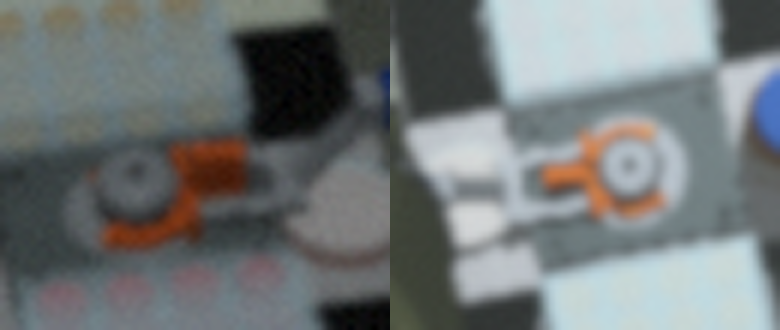

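The top view shows the ring concentric round the spindle head, and at 14.6 N the push no longer advances, so the clip is home. Backing the fork out and carrying it back to the rest.

```bash
python3 -m crank '[[-0.5,2.5,0,0],[-0.5,2.5,0,0],[-1,5,0,0],[-2,10,0,0],[-2,10,0,0],[-3,15,0,0],[-4,20,0,0],[-4,20,0,0],[-2,10,5,0],[0,0,20,0]]'; python3 -m crank '[[0,0,30,0],[0,0,35,0],[0,0,35,0],[-8,-5,5,0],[-8,-10,0,4],[-8,-20,0,8],[-8,-30,0,8],[-8,-35,0,8],[-8,-40,0,8],[-5,-40,0,8]]'; python3 -m crank '[[0,-40,0,8],[0,-40,0,8],[0,-40,0,8],[0,-40,0,8],[0,-40,0,8],[0,-40,0,8],[0,-35,0,0],[0,-35,0,0],[0,-30,0,0],[0,0,0,0]]'
```

```text
time: 28.35
position: [496.6, 276.2, 224.6]
eef_rot: [0.995, 0.103, -0.002, 0.0]
ft_force: [0.3, -0.6, -1.3]
grip_width: 0.222
time: 29.35
position: [443.8, 92.2, 330.1]
eef_rot: [0.883, 0.469, -0.001, 0.0]
ft_force: [0.9, -1.1, -1.9]
grip_width: 0.221
time: 30.35
position: [443.6, -251.1, 329.4]
eef_rot: [0.622, 0.783, -0.002, -0.001]
ft_force: [-0.6, -0.3, -1.4]
grip_width: 0.222
```

```bash
python3 -m crank '[[0.5,-15,0,0],[0.5,-25,0,0],[0.5,-25,0,0],[0.5,-15,-10,0],[0.5,-9,-30,0],[0,-3,-40,0],[0,0,-40,0],[0,0,-30,0],[0,0,0,0],[0,0,0,0]]'; python3 -m crank '[[0,0,0,0],[0,0,0,0],[0,0,0,0],[0,0,0,0],[0,0,0,0],[0,0,0,0],[0,0,0,0],[0,0,0,0],[0,0,0,0],[0,0,0,0]]'
```

```text
time: 31.35
position: [448.3, -337.4, 180.6]
eef_rot: [0.618, 0.786, 0.0, -0.001]
ft_force: [-0.3, 0.6, -1.0]
grip_width: 0.219
time: 32.35
position: [448.1, -338.2, 180.7]
eef_rot: [0.618, 0.786, 0.0, -0.0]
ft_force: [-0.3, -0.5, -1.1]
grip_width: 0.218
```

```bash
python3 -m crank '[[0,-3,0,0],[0,-2.7,-5,0],[0,0,-10,0],[0,0,-12,0],[0,0,-10,0],[0,0,-5,0],[0,0,0,0],[0,0,0,0],[0,0,0,0],[0,0,0,0]]'; python3 -m crank '[[0,0,-5,0],[0,0,-5,0],[0,0,-4,0],[0,0,-3,0],[0,0,-2,0],[0,0,0,0],[0,0,0,0],[0,0,0,0],[0,0,0,0],[0,0,0,0]]'
```

```text
time: 33.35
position: [448.4, -344.0, 139.2]
eef_rot: [0.618, 0.786, 0.0, 0.0]
ft_force: [1.1, 0.1, -2.7]
grip_width: 0.223
time: 34.35
position: [448.2, -343.9, 119.8]
eef_rot: [0.618, 0.786, 0.0, 0.0]
ft_force: [0.3, 1.0, -1.4]
grip_width: 0.217
```

```bash
python3 -m crank '[[0,0,-0.6,0],[0,0,-0.4,0],[0,0,0,0],[0,0,0,0],[0,0,0,0],[0,0,0,0],[0,0,0,0],[0,0,0,0],[0,0,0,0],[0,0,0,0]]'; python3 -m crank '[[0,0,0,0],[0,0,0,0],[0,0,0,0],[0,0,0,0],[0,0,0,0],[0,0,5,0],[0,0,20,0],[0,0,35,0],[0,0,40,0],[0,0,40,0]]' 0.5; python3 -m crank '[[-10,0,40,0],[-20,20,10,0],[-10,30,0,0],[0,40,0,0],[0,40,0,0],[0,20,0,0],[0,0,0,0],[0,0,0,0],[0,0,0,0],[0,0,0,0]]'
python3 - <<'E'
from h import *
s=imaging.get_image("scene"); t=imaging.get_image("top")
a=np.hstack([crop(s,290,180,70,50,5),crop(t,275,150,70,50,5)]); b=np.hstack([crop(s,165,160,70,60,5),crop(t,390,165,70,60,5)])
cv2.imwrite("pics/c10.png",np.vstack([a,b]))
for n,d,box,z in(("top",t,(408,180,25,55),86),("sc",s,(180,170,35,50),86)):
    x,y,w,h=box; m=cv2.inRange(cv2.cvtColor(d["frame"],cv2.COLOR_RGB2HSV)[y:y+h,x:x+w],(100,120,50),(130,255,255))
    p=cv2.findNonZero(m).reshape(-1,2)+np.array([x,y]); print(n,p.mean(0),cv2.minAreaRect(onz(d,p,z)[:,:2].astype(np.float32)))
E
```

```text
time: 35.35
position: [448.1, -343.9, 118.8]
eef_rot: [0.618, 0.786, 0.0, 0.0]
ft_force: [-0.1, 0.2, 0.7]
grip_width: 0.218
time: 36.35
position: [447.7, -343.6, 260.3]
eef_rot: [0.618, 0.786, 0.0, -0.0]
ft_force: [0.8, -0.4, 0.5]
grip_width: 0.503
time: 37.35
position: [408.0, -195.1, 308.6]
eef_rot: [0.619, 0.785, -0.0, 0.0]
ft_force: [0.3, -0.0, -0.1]
grip_width: 0.501Traceback (most recent call last):
  File "<stdin>", line 7, in <module>
AttributeError: 'NoneType' object has no attribute 'reshape'
```

View pics/c10.png

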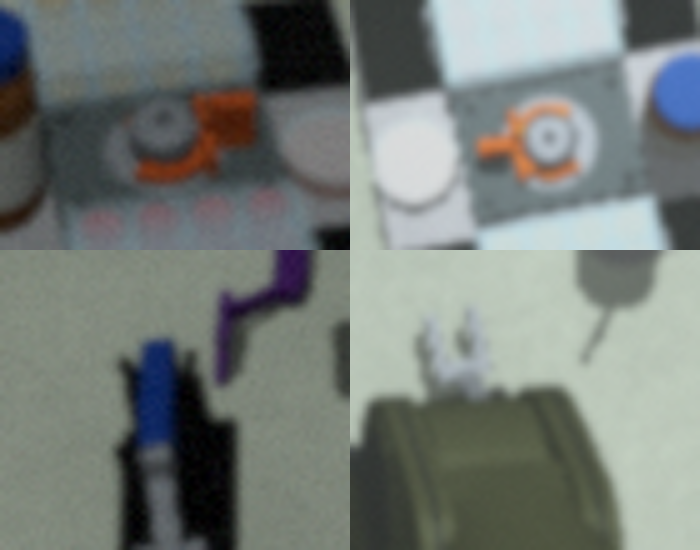

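The clip sits concentric round the spindle and the fork lies in its rest as before (scene handle at about (196,188)). One numeric check on the fork, then I hand in.

Run:
```python
from h import *
from cell import job_done, telemetry
s=imaging.get_image("scene")
for b in((180,170,35,50),(270,175,35,20)):
    x,y,w,h=b; m=cv2.inRange(cv2.cvtColor(s["frame"],cv2.COLOR_RGB2HSV)[y:y+h,x:x+w],(100,120,50),(130,255,255)); print((cv2.findNonZero(m).reshape(-1,2)+np.array([x,y])).mean(0))
print(telemetry.read_state()["time"],job_done())
```

```text
[195.71917808 188.93150685]
[285.43518519 187.90277778]
the job is handed in; nothing more can be done
37.5 None
```

The job is done and handed in at 37.5 s: the clip is home in the spindle groove and the fork is back in its rest. `job_done()` reports no verdict.

- **Clip:** I set the clip from the tray (the one farthest to the robot's right) flat on the bridge from the free +y side and let go. I then drove it home with the fork. The force fell away after first contact at 3.4 N, which I took as the snap. It later held firm at 14.6 N with almost no further movement. The last pictures from both cameras show the ring concentric with the spindle head. I judged that by eye and did not measure the 1 mm tolerance.
- **Fork:** I laid it back at the pose where I had gripped it. In the scene picture the handle centre is at (195.7, 188.9), against (195.2, 188.7) at the start. The bottle cap moved no more than 0.2 px. The arm hid the handle from the top camera, so that view did not confirm the fork.
- **Disagreements:** The two cameras differed by several mm, up to about 9 mm, on some positions. The clip sat about 4 mm further along than I had assumed, and so did the fork tip by a few mm. Both stayed within tolerance.
- **Other things:** I compared only the bottle cap with the start numerically. The plates and dish look in place in the last crops. I did not check the tip box, tube rack or wash bottle separately, but no move went near them. The largest wrist force I read, at the ends of moves, was about 15 N.

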